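# Hang the spatula on the spice carousel and snap the brass cap over it

### The arm

A 6-joint arm with a two-finger parallel gripper is mounted at the origin on the work surface. World frame = base frame: x ahead of the robot, y to its left, z up, the work surface at z = 0. Lengths are in m, angles in rad, forces in N, time in s.
With the tool pointing down it reaches from about 0.3 to 0.775 m from the base axis. Payload 14.6 kg.
Tool frame: the origin (TCP) lies on the centre line of the jaws, within the pads' length; the fingertips stand 19 mm ahead of it and the grasp point (between the pads) is the TCP; y points along the fingers, x is the direction in which the jaws open and shut, and the axes are right-handed (so a half turn about y gives the same grasp; the last joint's range is limited). The gripper opens to 94 mm and grips with 3 to 60 N. Pads are 16 mm wide; open, the fingers measure 119 mm over their backs; the gripper's body (75 mm by 177 mm) begins 78 mm behind the grasp point.
Start: joints at [1.262, 0.3, 1.521, -0, 1.321, -0.067], TCP at [0.132, 0.534, 0.193] pointing down, gripper open.
Joint ranges: [-3.03, 3.03], [-0.79, 2.21], [0.23, 2.52], [-1.04, 4.18], [0, 3.07], [-2.55, 2.55]. Speed limits (rad/s): [2.22, 2.22, 2.57, 3.14, 3.14, 3.14].

### API

Orientations are given as [roll, pitch, yaw] about the fixed x, y, z axes, in that order (R = Rz(yaw) Ry(pitch) Rx(roll)).
In Python, from station import ctrl, optics gives the robot as it stands.
- The arm moves only by the tool jog_arm, never from a script. Its argument "targets" is a list of rows, each a list of 3 entries, a list of its own where there are three numbers: the finger opening in cm, from 0 to 9.4, then the shift along the tool's x, y, z in cm, then the turn about the tool's y in rad. A call has 1 to 10 rows; each row is the pose to reach, as a shift and turn from the pose commanded when the call began, along the tool's axes at that moment; what a row does not reach only later rows make up. A row lasts 1/10 s, in which the tool goes at most 50 mm and 8.59 degrees, less where a joint would pass 70% of its speed; a pose out of reach is approached as far as the arm can. A call with a gripper value outside its range is refused whole. The fingers move at their own pace and stop on an object; "grip_force" is the grip in N (left out, the last holds). Time passes only in rows, so rows that repeat a pose let the fingers close. It gives the time, the measured TCP pose, the force and the opening at its end, in the units of the state.
- ctrl.get_obs(): the state, without advancing time (a new reading comes with each control period).
- optics.camera(name): name is "scene" or "top" or "wrist"; returns a dict with "img" (420x560x3 uint8, red, green, blue), "range_z" (420x560 float32, m along the optical axis (not along the pixel's ray), 0 where there is no reading), "camera_matrix" (3x3 intrinsics, pixels), "k1" (the pictures are not rectified: a ray, as slopes to the right and down, at radius r is drawn at 1 + k1 r^2 times it, then the intrinsics apply), "world_to_cam" (4x4, takes a point from world to camera coordinates); the wrist camera has in their place "mount" (4x4, takes a point from camera to tool coordinates, whose origin is the TCP and whose axes are the tool frame's). Camera axes: x right, y up, looking along -z (the intrinsics and any distortion apply to the point x, -y, -z); pixel columns grow to the right and rows downward; lengths in m; the calibration is good to about 2 mm. A picture is of the moment at which its call begins: read the wrist's pose just before it.
- ctrl.hand_in(): hands the job in, once; it reports no verdict.
The state is a dict: "time_s": time; "qpos": joint angles; "joint_vel": joint speeds; "tau": joint torques, N m; "ee_pos": TCP position; "eef_rot": TCP orientation; "force": force on the tool from outside, world axes, zero at the start; "moment": the same for the moment, N m; "grip_width": finger opening in m.
Only numpy, scipy, OpenCV 4.12 (cv2) and the standard library are available. Lean on these libraries where they do the work, as an engineer would, in place of code of your own. Each camera call takes 0.05 s, during which the arm holds its last target. There are 200 camera calls.

### The job

Hang the little wooden spatula by the eye in its handle on the post in the middle of the spice carousel's top disc, so that it lies flat on the disc, and let go of it. Then set the brass snap cap on the post and press it straight down until it clicks and is fully home. Keep on past the click: the job ends with the gripper still holding the cap pressed firmly down, without letting go; leave the other things on the counter where they stand.

Things in the scene. Friction and masses are not known exactly. Their poses are not given: they have to be found in the camera images.
- spatula: Flat light wooden spatula, 8 mm thick, 127 mm long, lying on the counter. Origin on its underside in the middle of the handle: a place to grip; the centre of mass is at x = 13 mm. z up out of its flat face, x along the handle to the blade. Handle 16 mm wide, x = -27 to +22 mm; blade 34 mm wide, on to x = 64 mm; round eye at x = -45 mm. It may point any way on the disc.
- eye (a point): Centre of the spatula's eye, at the level of its underside: a through hole 21 mm wide in a round end 36 mm wide.
- cap: Round brass snap cap standing upright on the counter, 42 mm high, about 80 g. Origin at the centre of its underside, z up. Skirt 32 mm wide, 20 mm high, open below, 16 mm deep, with a round bead inside its mouth (12.4 mm free width). On it a solid knob 22 mm wide, from 20 to 42 mm height, to grip; the skirt leaves a 5 mm shoulder around it for fingertips to push on.
- carousel: White plastic spice carousel, 230 mm wide at its base, 100 mm high to its top disc (140 mm wide), fixed in its place, which varies. Origin under its centre, on the post's axis. Six glass jars with red lids stand fixed around it, tops 87 mm above the counter. Base plate, jars, disc and post turn together, stiffly (about 0.06 N m), about the post.
- post_foot (a point): Centre of the upper face of the carousel's top disc (100 mm above the counter), at the foot of its upright steel post, z up. The post stands 27 mm above the disc, 10 mm wide, tapering to 6 mm over its last 5 mm. Four small sprung balls (catches) stand out of it 17 mm above the disc, 15.6 mm wide in all.
- post_top (a point): Top of the post, 27 mm above the disc. The cap's bead meets the catches with the cap's underside about 18.5 mm above the disc; pushing on takes about 9 to 15 N, the force drops as it clicks at about 15 mm; home, the underside is 11 mm above the disc and the cap's inside lies on the post's sprung tip.
- post_tip (a joint): How far the post's sprung tip (its top 6 mm) is pushed down, in m: 0 free, at most 0.0015, a rigid stop. It starts to move at about 2.4 N and takes about 3 N more for each mm, so under a firm press it is down by 1 mm or more and the cap's underside is about 10 mm above the disc.
- dabba: Closed round steel masala box, 166 mm wide, 81 mm high with its knob; a bystander. Origin under its centre.
- bowl: White ceramic bowl, 120 mm wide, 55 mm high; a bystander. Origin under its centre.
- tumbler: Steel tumbler, 64 mm wide, 70 mm high; a bystander. Origin under its centre.
- spare_jar: Glass jar with red lid, 43 mm wide, 73 mm high; a bystander. Origin under its centre.
- mortar: Stone mortar, 90 mm wide, 60 mm high; a bystander. Origin under its centre.
- rolling_board: Round wooden rolling board, 130 mm wide, 22 mm high; a bystander. Origin under its centre.
There are look-alikes about, which are no part of the job. Of the things that look like the spatula, take the one that is nearest to the robot's base at the start.

How it is judged:
On the way, in this order (a step that is already met when the one before it is completed fails the run):
1. the spatula hangs by its eye on the post, flat on the disc, and is let go (horizontal distance between eye and post_foot below 0.007 m and z of eye in the frame of post_foot below 0.005 m and angle between spatula's own z axis and vertical below 0.12 rad and contact force between spatula and the fingers below 0.1 N), for 0.2 s.
2. the cap is snapped on over it (horizontal distance between eye and post_foot below 0.007 m and z of eye in the frame of post_foot below 0.005 m and angle between spatula's own z axis and vertical below 0.12 rad and z of cap in the frame of post_foot below 0.0125 m and horizontal distance between cap and post_foot below 0.004 m and angle between cap's own z axis and vertical below 0.15 rad), for 0.1 s.
At the end, for the whole second after the job is handed in: Eye around the post (7 mm), spatula under 5 mm above the disc, tilt under 0.12 rad, not held; cap clicked home (underside under 12.5 mm above the disc, within 4 mm of the axis, tilt under 0.15 rad), at rest, and the fingers press it so that the sprung post tip stays down over 0.6 mm (about 4 N) (all of step 2 and contact force between spatula and the fingers below 0.1 N and value of joint post_tip above 0.0006 m and contact force between cap and the fingers above 4 N and linear speed of cap below 0.01 m/s); the arm keeps its last pose, push and grip.
It fails at once if one of the bystanders is pushed more than 30 mm away (distance of any of dabba, bowl, tumbler, spare_jar, mortar, rolling_board from where it was at the start of the episode above 0.03 m).
It also fails if it takes over 64 s, if anything falls off the work surface, if the arm or the gripper's body presses on something with over 40 N, if the wrist force passes 120 N, or if a joint passes its speed limit or range.

## Working session

There is one attempt and no reset: what is moved stays moved. The work goes in short steps, Python scripts to look and compute and a tool call to move; the robot and the scene stay as the last step left them, time stands still between calls to the robot, and variables do not carry over. Pictures are saved under pics/ and viewed, about 8 in all and at most 12, crops included, and the job is handed in when it is done.

Besides the shell and the picture viewer there is one more tool, called after "Request:" in YAML: its name, and indented under it one key for each argument. jog_arm: Moves the arm, as the interface text tells. Its arguments: {"type":"object","properties":{"targets":{"type":"array","items":{"type":"array"}},"grip_force":{"type":"number"}},"required":["targets"]}

```bash
ls; mkdir -p pics
cat > h.py <<'E'
import numpy as np, cv2
from station import ctrl, optics
from scipy.spatial.transform import Rotation as R
def cam(name):
    o=ctrl.get_obs(); c=optics.camera(name)
    if name=="wrist":
        T=np.eye(4);T[:3,:3]=R.from_euler('xyz',o['eef_rot']).as_matrix();T[:3,3]=o['ee_pos']
        c['c2w']=T@np.array(c['mount'])
    else: c['c2w']=np.linalg.inv(np.array(c['world_to_cam']))
    return c
def slopes(c,uv):
    uv=np.asarray(uv,float).reshape(-1,1,2)
    s=cv2.undistortPoints(uv,np.array(c['camera_matrix'],float),np.array([c['k1'],0,0,0.]))
    return s.reshape(-1,2)
def rays(c,uv):
    s=slopes(c,uv); d=np.c_[s[:,0],-s[:,1],-np.ones(len(s))]
    return c['c2w'][:3,3], d@c['c2w'][:3,:3].T
def onz(c,uv,z):
    o,d=rays(c,uv); return o+d*((z-o[2])/d[:,2])[:,None]
def cloud(c):
    h,w=c['range_z'].shape; u,v=np.meshgrid(np.arange(w),np.arange(h))
    o,d=rays(c,np.c_[u.ravel(),v.ravel()])
    return (o+d*c['range_z'].reshape(-1,1)).reshape(h,w,3)
def proj(c,P):
    p=(np.asarray(P).reshape(-1,3)-c['c2w'][:3,3])@c['c2w'][:3,:3]
    return cv2.projectPoints((p*[1,-1,-1]).reshape(-1,1,3),np.zeros(3),np.zeros(3),np.array(c['camera_matrix'],float),np.array([c['k1'],0,0,0.]))[0].reshape(-1,2)
def save(n,img): cv2.imwrite('pics/'+n,img[...,::-1])
E
python3 - <<'E'
from h import *
print(ctrl.get_obs())
for n in('top','scene'):
    c=cam(n); save(n+'0.png',c['img']); print(n,c['camera_matrix'],c['k1'],c['c2w'].round(3))
    P=cloud(c); print(np.nanpercentile(P[...,2],[5,50,95]))
E
```

```text
pics
{'time_s': 0.0, 'qpos': array([ 1.26237645e+00,  3.00462156e-01,  1.52158631e+00, -1.61545226e-05,
        1.32069297e+00, -6.66131085e-02]), 'joint_vel': array([ 0.00113675,  0.00185998, -0.00035392, -0.00042361,  0.00146088,
       -0.00076005]), 'tau': array([ 2.04812983e-03, -5.31811059e+01, -3.52730048e+01,  7.09532993e-02,
        2.44644616e-02, -1.25809993e-04]), 'ee_pos': array([0.13163114, 0.53373011, 0.19258903]), 'eef_rot': array([-1.57073547e+00,  1.14727505e-03,  1.32899360e+00]), 'force': array([ 0.83195063, -0.1501735 , -0.88467726]), 'moment': array([-0.01182763, -0.01067481,  0.03135209]), 'grip_width': 0.09364449242732233}
top [[480.47091768   0.         284.31575355]
 [  0.         480.47091768 212.70671321]
 [  0.           0.           1.        ]] -0.0936092099989086 [[ 0.014  0.997 -0.075  0.464]
 [-1.     0.012 -0.022  0.078]
 [-0.021  0.076  0.997  1.347]
 [ 0.     0.     0.     1.   ]]
[-7.52814622e-01 -4.93846337e-04  6.32404871e-02]
scene [[530.41632132   0.         282.00898717]
 [  0.         530.41632132 213.84452643]
 [  0.           0.           1.        ]] 0.07131520187100403 [[-0.463 -0.605  0.648  1.527]
 [ 0.886 -0.327  0.328  0.596]
 [ 0.014  0.726  0.688  1.174]
 [ 0.     0.     0.     1.   ]]
[-0.74987339  0.00166596  0.3790296 ]
```

View pics/top0.png

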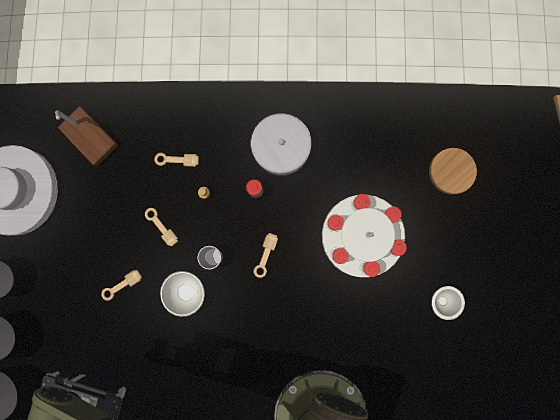

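View pics/scene0.png

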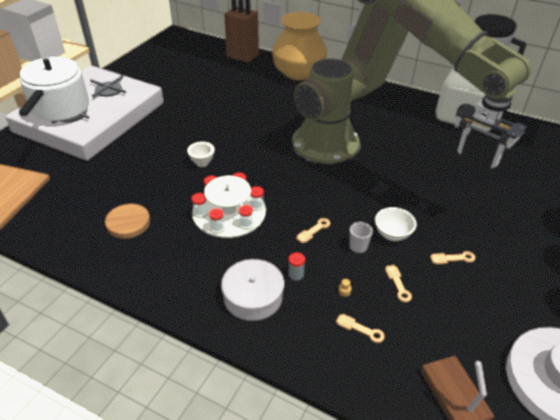

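The top view shows four spatulas, with the nearest-looking one at (265,256). The cap is at (203,192) and the post at (370,235). Next I'll measure them.

```bash
cat > meas.py <<'E'
from h import *
def spat(c,z=0.008,hmin=(8,40,120),hmax=(28,170,255)):
    hsv=cv2.cvtColor(c['img'],cv2.COLOR_RGB2HSV)
    m=cv2.inRange(hsv,hmin,hmax); out=[]
    cs,h=cv2.findContours(m,cv2.RETR_CCOMP,cv2.CHAIN_APPROX_NONE)
    for i,k in enumerate(cs):
        if h[0][i][3]>=0 or cv2.contourArea(k)<60: continue
        W=onz(c,k.reshape(-1,2),z)[:,:2]
        (ctr,(a,b),t)=cv2.minAreaRect((W*1000).astype(np.float32))
        j=h[0][i][2]; hole=None; best=0
        while j>=0:
            A=cv2.contourArea(cs[j])
            if A>=best and len(cs[j])>3: best=A; hole=onz(c,cs[j].reshape(-1,2).mean(0),z)[0]
            j=h[0][j][0]
        out.append((k.reshape(-1,2).mean(0).round(),np.round(ctr,1),round(a,1),round(b,1),None if hole is None else hole.round(4)))
    return out
E
python3 - <<'E'
from meas import *
c=cam('top')
for s in spat(c): print(s, np.hypot(*s[1]))
P=cloud(c)
for n,(u,v),z in [('cap',(203,192),.042),('post',(370,235),.127),('jar',(254,188),.073),('tumbler',(209,257),.07),('bowl',(182,293),.055),('dabba',(281,143),.08)]:
    print(n,onz(c,[u,v],z).round(4),P[v-2:v+3,u-2:u+3,2].max().round(4))
# disc centre: cloud points z ~0.1
m=(abs(P[...,2]-.1)<.006)&(P[...,0]>.2)&(P[...,1]<.0)&(P[...,1]>-.35)
m=m&(c['img'].max(2)-c['img'].min(2)<40)
q=P[m][:,:2].astype(np.float32)*1000; print(len(q),cv2.minEnclosingCircle(q),q.mean(0))
m=((P[...,2]>.012)&(P[...,2]<.06)&(np.hypot(P[...,0]-P[192,203,0],P[...,1]-P[192,203,1])<.03))
q=P[m]; print('cap',len(q),q.mean(0),cv2.minEnclosingCircle((q[:,:2]*1000).astype(np.float32)))
s=cam('scene');S=cloud(s)
m=(abs(S[...,2]-.1)<.006)&(abs(S[...,0]-.44)<.12)&(S[...,1]<0)&(S[...,1]>-.35)&(s['img'].max(2)-s['img'].min(2)<40)
print(cv2.minEnclosingCircle(S[m][:,:2].astype(np.float32)*1000))
save('crop1.png',np.hstack([cv2.resize(c['img'][180:290,190:420],None,fx=2.4,fy=2.4),]) )
E
```

```text
(array([120., 285.]), array([354.4, 566.9]), 35.0, 126.3, array([0.3297, 0.6055, 0.008 ])) 668.5618669951195
(array([265., 255.]), array([445.8, 158.4]), 34.3, 125.7, array([0.4019, 0.1734, 0.008 ])) 473.1048509580091
(array([160., 226.]), array([522.6, 456.7]), 126.1, 34.6, array([0.5574, 0.4867, 0.008 ])) 694.0357699715483
(array([203., 192.]), array([620.8, 337.6]), 28.4, 28.7, array([0.6181, 0.3314, 0.008 ])) 706.6586163063463
(array([177., 159.]), array([713.6, 418.2]), 122.9, 35.0, array([0.7155, 0.4643, 0.008 ])) 827.1131724256361
(array([453., 170.]), array([ 691.7, -369.6]), 129.7, 128.2, None) 784.2531797831616
cap [[0.6168 0.331  0.042 ]] 0.0472
post [[ 0.502  -0.1137  0.127 ]] 1.3473
jar [[0.6254 0.1877 0.073 ]] 0.0779
tumbler [[0.4395 0.3049 0.07  ]] 0.0082
bowl [[0.3411 0.3788 0.055 ]] 1.3473
dabba [[0.7469 0.117  0.08  ]] 0.0807
2181 ((504.3623352050781, -112.31752014160156), 69.53754425048828) [ 504.1026   -111.866234]
cap 101 [0.61903996 0.33241745 0.03146728] ((620.5457153320312, 334.9678955078125), 15.762516021728516)
((499.55535888671875, -111.15721893310547), 74.41656494140625)
```

```bash
cat > go.py <<'E'
from h import *
def go(p,yaw=None,o=None):
    o=o or ctrl.get_obs(); M=R.from_euler('xyz',o['eef_rot']).as_matrix()
    d=M.T@(np.array(p)-o['ee_pos'])*100
    y0=np.arctan2(M[1,0],M[0,0]); t=0 if yaw is None else -(yaw-y0+np.pi)%(2*np.pi)
    t=0 if yaw is None else -((yaw-y0+np.pi)%(2*np.pi)-np.pi)
    print('shift cm',d.round(2),'turn',round(t,3),'| pos',o['ee_pos'].round(4),'rpy',o['eef_rot'].round(3),'F',o['force'].round(2),'w',round(o['grip_width'],4),'t',round(o['time_s'],2))
E
python3 -c "
from go import *
go([.4455,.158,.16],1.241)"
```

```text
shift cm [-28.97   3.3  -39.47] turn 0.088 | pos [0.1317 0.5338 0.1928] rpy [-1.571e+00  1.000e-03  1.329e+00] F [-0.22 -0.17  0.46] w 0.0942 t 0.2
```

Request:
jog_arm:
  targets:
    - [5,[-29,3.3,-39.5],0.088]
    - [5,[-29,3.3,-39.5],0.088]
    - [5,[-29,3.3,-39.5],0.088]
    - [5,[-29,3.3,-39.5],0.088]
    - [5,[-29,3.3,-39.5],0.088]
    - [5,[-29,3.3,-39.5],0.088]
    - [5,[-29,3.3,-39.5],0.088]
    - [5,[-29,3.3,-39.5],0.088]
    - [5,[-29,3.3,-39.5],0.088]
    - [5,[-29,3.3,-39.5],0.088]
  grip_force: 40

```text
time_s: 1.2
ee_pos: [0.4469, 0.1556, 0.16]
eef_rot: [-1.571, 0.0, 1.24]
force: [0.3, 0.9, -0.5]
grip_width: 0.0502
```

Request:
jog_arm:
  targets:
    - [5,[0,0,0],0]
    - [5,[0,0,0],0]

```text
time_s: 1.4
ee_pos: [0.4458, 0.1574, 0.1599]
eef_rot: [-1.57, 0.0, 1.239]
force: [-0.1, 0.0, -0.3]
grip_width: 0.0499
```

```bash
python3 -c "
from meas import *
from go import go
go([.4455,.158,.16],1.241)
c=cam('wrist'); save('w1.png',c['img']); print(c['c2w'].round(3),c['camera_matrix'])
for s in spat(c): print(s)
for s in spat(cam('top')): print('top',s)"
```

```text
shift cm [ 0.05 -0.01  0.04] turn -0.002 | pos [0.4458 0.1574 0.1599] rpy [-1.57   0.     1.239] F [-0.07  0.05 -0.31] w 0.0499 t 1.4
[[ 0.326 -0.917 -0.227  0.381]
 [ 0.945  0.317  0.079  0.181]
 [-0.    -0.241  0.971  0.352]
 [ 0.     0.     0.     1.   ]] [[304.03587608   0.         282.18730673]
 [  0.         304.03587608 211.90151139]
 [  0.           0.           1.        ]]
(array([502., 338.]), array([724.6, 374. ]), 26.7, 17.2, None)
(array([389., 320.]), array([645.3, 234.3]), 23.8, 90.2, array([0.6675, 0.2314, 0.008 ]))
(array([173., 319.]), array([553.7, -26.6]), 17.5, 92.1, None)
(array([473., 281.]), array([625.3, 352.2]), 58.0, 13.9, None)
(array([284., 196.]), array([445.7, 160. ]), 36.9, 126.6, array([0.4024, 0.175 , 0.008 ]))
(array([535., 171.]), array([512.5, 449.2]), 102.9, 35.0, array([0.4839, 0.4259, 0.008 ]))
top (array([120., 285.]), array([354.4, 566.9]), 35.0, 126.3, array([0.3297, 0.6055, 0.008 ]))
top (array([160., 226.]), array([522.5, 456.6]), 126.5, 34.6, array([0.5574, 0.4867, 0.008 ]))
top (array([203., 192.]), array([620.8, 337.6]), 28.4, 28.7, array([0.6181, 0.3314, 0.008 ]))
top (array([177., 159.]), array([713.6, 418.2]), 122.9, 35.0, array([0.7155, 0.4643, 0.008 ]))
top (array([453., 170.]), array([ 691.7, -369.6]), 129.7, 128.2, None)
```

View pics/w1.png

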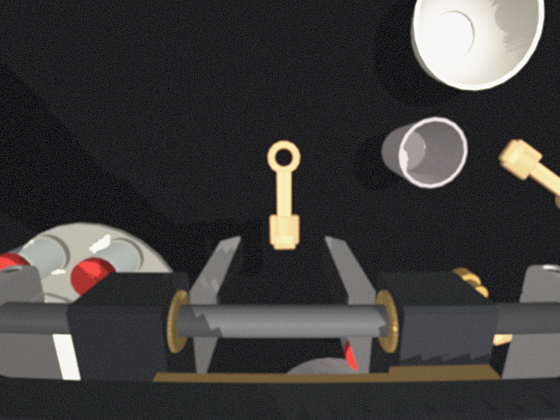

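The wrist view shows the spatula midway between the fingers, with its eye at (284,156). Both cameras agree to 2 mm, so I'll go down and grip.

Request:
jog_arm:
  targets:
    - [5,[0.15,4,0],0]
    - [5,[0.15,8,0],0]
    - [5,[0.15,11,0],0]
    - [5,[0.15,13,0],0]
    - [5,[0.15,13.8,0],0]
    - [5,[0.15,13.8,0],0]
    - [5,[0.15,13.8,0],0]
    - [0.5,[0.15,13.8,0],0]
    - [0.5,[0.15,13.8,0],0]
    - [0.5,[0.15,13.8,0],0]
  grip_force: 40

```text
time_s: 2.5
ee_pos: [0.4465, 0.1593, 0.0227]
eef_rot: [-1.572, -0.001, 1.241]
force: [0.3, 0.2, 0.0]
grip_width: 0.0292
```

Request:
jog_arm:
  targets:
    - [0.5,[0,0,0],0]
    - [0.5,[0,0,0],0]
    - [0.5,[0,0,0],0]
    - [0.5,[0,-3,0],0]
    - [0.5,[0,-7,0],0]
    - [0.5,[0,-11,0],0]
    - [0.5,[0,-15,0],0]
    - [0.5,[0,-16,0],0]
    - [0.5,[0,-16,0],0]
    - [0.5,[0,-16,0],0]

```text
time_s: 3.5
ee_pos: [0.4458, 0.1591, 0.1808]
eef_rot: [-1.569, 0.001, 1.241]
force: [0.6, -0.1, -1.2]
grip_width: 0.0052
```

```bash
python3 -c "
from meas import *
from go import go
c=cam('wrist'); save('w2.png',c['img'])
o=ctrl.get_obs(); z=o['ee_pos'][2]-.0215+.008
for s in spat(c,z): print(s)
e=np.array([.503,-.112]); 
for yaw in (1.239,0.7,.4,0,-.3):
    d=np.array([np.sin(yaw),-np.cos(yaw)]) # eye->blade = -tool z
    print(yaw); go(np.r_[e+.045*d,.18],yaw)
"
```

```text
(array([297., 322.]), array([516.8, 147.9]), 4.7, 50.4, array([0.4982, 0.1532, 0.167 ]))
(array([267., 321.]), array([508.1, 126.6]), 5.1, 52.9, None)
(array([457., 280.]), array([522.3, 274.3]), 30.4, 19.0, None)
(array([282., 194.]), array([417.2, 169.8]), 20.1, 71.2, array([0.3931, 0.1781, 0.167 ]))
(array([528., 176.]), array([460.3, 336.9]), 70.4, 19.8, array([0.4402, 0.3199, 0.167 ]))
1.239
shift cm [-23.8    0.04 -18.71] turn 0.002 | pos [0.4456 0.1591 0.1805] rpy [-1.569e+00  1.000e-03  1.241e+00] F [0.5  0.26 0.35] w 0.0052 t 3.55
0.7
shift cm [-26.1    0.05 -18.07] turn 0.541 | pos [0.4456 0.1591 0.1805] rpy [-1.569e+00  1.000e-03  1.241e+00] F [0.5  0.26 0.35] w 0.0052 t 3.55
0.4
shift cm [-27.14   0.05 -17.21] turn 0.841 | pos [0.4456 0.1591 0.1805] rpy [-1.569e+00  1.000e-03  1.241e+00] F [0.5  0.26 0.35] w 0.0052 t 3.55
0
shift cm [-28.04   0.06 -15.67] turn 1.241 | pos [0.4456 0.1591 0.1805] rpy [-1.569e+00  1.000e-03  1.241e+00] F [0.5  0.26 0.35] w 0.0052 t 3.55
-0.3
shift cm [-28.29   0.06 -14.34] turn 1.541 | pos [0.4456 0.1591 0.1805] rpy [-1.569e+00  1.000e-03  1.241e+00] F [0.5  0.26 0.35] w 0.0052 t 3.55
```

View pics/w2.png

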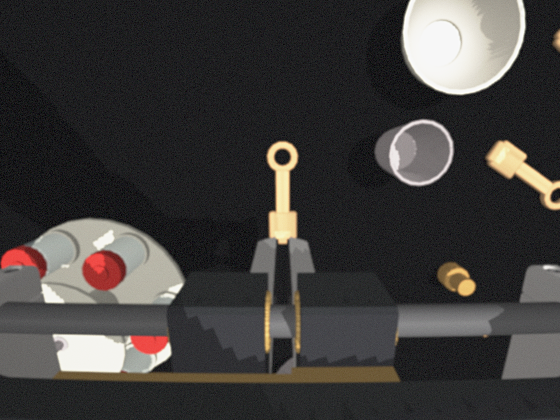

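The fingers stopped at the commanded 5 mm, so they're empty. The spatula is still on the counter, its eye at (282,156). I'll measure it again and grip lower.

```bash
python3 -c "
from meas import *
from go import go
c=cam('wrist')
for s in spat(c): 
  if 420<s[1][0]<460 and s[1][1]<200: print(s)
go([.4455,.159,.0205],1.241)
P=cloud(c); m=(np.hypot(P[...,0]-.4455,P[...,1]-.159)<.06)&(P[...,2]<.05); print(np.percentile(P[m][:,2],[5,50,95,99]))
v,u=194,282; print(P[v,u-3:u+4,2])
"
```

```text
(array([282., 194.]), array([445.3, 159.7]), 35.6, 127.4, array([0.4024, 0.1747, 0.008 ]))
shift cm [ 1.0e-02  1.6e+01 -3.0e-02] turn -0.0 | pos [0.4456 0.1591 0.1805] rpy [-1.569  0.002  1.241] F [ 0.85  0.58 -0.26] w 0.0051 t 3.6
[-0.00072344  0.00079159  0.00895927  0.00962334]
[0.00738419 0.00753646 0.00906543 0.00864967 0.00820924 0.00909477
 0.00910406]
```

Request:
jog_arm:
  targets:
    - [4,[0.05,5,0],0]
    - [4,[0.05,10,0],0]
    - [4,[0.05,14,0],0]
    - [4,[0.05,15.5,0],0]
    - [4,[0.05,16,0],0]
    - [4,[0.05,16,0],0]
    - [4,[0.05,16,0],0]
    - [4,[0.05,16,0],0]
    - [0.5,[0.05,16,0],0]
    - [0.5,[0.05,16,0],0]
  grip_force: 40

```text
time_s: 4.6
ee_pos: [0.4466, 0.1598, 0.0226]
eef_rot: [-1.571, -0.0, 1.241]
force: [0.5, -0.0, -0.8]
grip_width: 0.0274
```

Request:
jog_arm:
  targets:
    - [0.5,[0,0,0],0]
    - [0.5,[0,0,0],0]
    - [0.5,[0,0,0],0]
    - [0.5,[0,0,0],0]
    - [0.5,[0,0,0],0]

```text
time_s: 5.1
ee_pos: [0.4464, 0.1597, 0.0221]
eef_rot: [-1.571, 0.0, 1.241]
force: [-1.1, -0.3, -0.7]
grip_width: 0.0051
```

```bash
python3 -c "
from meas import *
from go import go
c=cam('wrist');s=cam('scene')
a=cv2.resize(c['img'][120:320,180:400],None,fx=1.8,fy=1.8)
u,v=proj(s,[.4455,.159,.02])[0].astype(int);print(u,v)
b=cv2.resize(s['img'][v-50:v+50,u-50:u+50],(360,360))
save('w3.png',np.hstack([a,b]))
for q in spat(c): print(q)
P=cloud(c)
for v in range(215,300,8): print(v,P[v,240:330:8,2].round(3))
"
```

```text
313 226
(array([228., 376.]), array([543.5,  76. ]), 290.7, 16.7, None)
(array([297., 322.]), array([516.9, 148.3]), 5.3, 55.7, array([0.5301, 0.1447, 0.008 ]))
(array([266., 323.]), array([509.6, 127.1]), 5.5, 55.7, array([0.4903, 0.1336, 0.008 ]))
(array([282., 268.]), array([473.5, 151.4]), 9.1, 53.6, array([0.4658, 0.1559, 0.008 ]))
(array([281., 170.]), array([402.4, 174.7]), 19.7, 19.6, array([0.402 , 0.1748, 0.008 ]))
(array([281., 185.]), array([416. , 170.7]), 37.2, 65.3, None)
215 [-0.     0.    -0.001  0.     0.008  0.008  0.009 -0.     0.001  0.001
  0.     0.002]
223 [-0.001 -0.     0.001 -0.     0.009  0.01   0.009  0.001  0.001  0.
  0.001  0.001]
231 [0.    0.001 0.001 0.001 0.009 0.009 0.009 0.001 0.001 0.    0.001 0.001]
239 [ 0.001  0.001  0.     0.041  0.041  0.009  0.037  0.042  0.    -0.
 -0.     0.   ]
247 [ 0.001  0.001 -0.     0.054  0.055  0.009  0.051  0.054  0.055  0.
  0.001  0.001]
255 [ 0.001 -0.     0.067  0.065  0.067  0.009  0.063  0.065  0.066  0.001
  0.     0.002]
263 [0.001 0.001 0.077 0.077 0.077 0.008 0.074 0.077 0.077 0.076 0.    0.001]
271 [-0.     0.001  0.085  0.085  0.085  0.01   0.083  0.086  0.086  0.085
 -0.     0.   ]
279 [0.142 0.142 0.142 0.142 0.094 0.008 0.087 0.094 0.142 0.141 0.142 0.142]
287 [0.147 0.146 0.147 0.146 0.1   0.008 0.087 0.101 0.147 0.146 0.146 0.147]
295 [0.15  0.15  0.151 0.15  0.108 0.009 0.088 0.147 0.15  0.15  0.149 0.149]
```

View pics/w3.png

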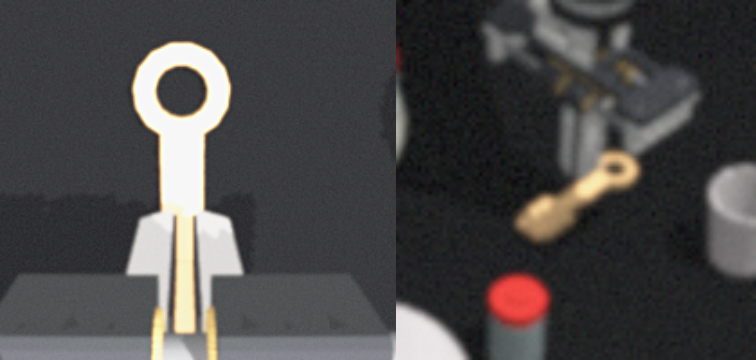

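The picture shows the fingertips closed above the handle: the tips are near row 235 and the handle runs beneath them. I'll measure the real tip height.

```bash
python3 -c "
from meas import *
from go import go
c=cam('wrist');P=cloud(c);go([.4455,.159,.02])
for v in range(230,246): print(v,[tuple((P[v,u]*1000).round().astype(int)) for u in (262,268,272,276,282,288,292,296,300)])
s=cam('scene');S=cloud(s)
m=(np.hypot(S[...,0]-.4455,S[...,1]-.159)<.02)&(S[...,2]>.011)&(S[...,2]<.08); h=np.sort(S[m][:,2]); print(len(h),h[:15].round(4)); k=S[m][np.argsort(S[m][:,2])[:8]];print(k.round(3))
"
```

```text
shift cm [-0.1   0.21  0.06] turn 0 | pos [0.4464 0.1597 0.0221] rpy [-1.571  0.     1.241] F [ 0.29 -0.12  0.23] w 0.0049 t 5.25
230 [(np.int64(440), np.int64(147), np.int64(1)), (np.int64(441), np.int64(152), np.int64(1)), (np.int64(440), np.int64(155), np.int64(9)), (np.int64(441), np.int64(158), np.int64(9)), (np.int64(442), np.int64(162), np.int64(9)), (np.int64(443), np.int64(166), np.int64(9)), (np.int64(445), np.int64(169), np.int64(7)), (np.int64(448), np.int64(171), np.int64(0)), (np.int64(449), np.int64(174), np.int64(0))]
231 [(np.int64(441), np.int64(147), np.int64(1)), (np.int64(442), np.int64(151), np.int64(0)), (np.int64(441), np.int64(155), np.int64(8)), (np.int64(442), np.int64(158), np.int64(8)), (np.int64(443), np.int64(162), np.int64(8)), (np.int64(444), np.int64(166), np.int64(10)), (np.int64(445), np.int64(168), np.int64(8)), (np.int64(449), np.int64(171), np.int64(0)), (np.int64(450), np.int64(174), np.int64(1))]
232 [(np.int64(441), np.int64(147), np.int64(1)), (np.int64(443), np.int64(151), np.int64(1)), (np.int64(441), np.int64(155), np.int64(10)), (np.int6
[... 5238 characters left out ...]
]
245 [(np.int64(435), np.int64(153), np.int64(51)), (np.int64(435), np.int64(156), np.int64(52)), (np.int64(437), np.int64(158), np.int64(50)), (np.int64(438), np.int64(160), np.int64(48)), (np.int64(453), np.int64(158), np.int64(8)), (np.int64(441), np.int64(166), np.int64(47)), (np.int64(440), np.int64(169), np.int64(51)), (np.int64(441), np.int64(171), np.int64(51)), (np.int64(442), np.int64(173), np.int64(51))]
111 [0.0111 0.0112 0.0113 0.0114 0.0119 0.012  0.012  0.0123 0.0125 0.0135
 0.014  0.0144 0.0362 0.0377 0.0386]
[[0.435 0.163 0.011]
 [0.457 0.159 0.011]
 [0.45  0.163 0.011]
 [0.456 0.152 0.011]
 [0.458 0.15  0.012]
 [0.431 0.171 0.012]
 [0.453 0.15  0.012]
 [0.455 0.165 0.012]]
```

Both cameras put the fingertips at z≈0.036 while the TCP reads 0.022. The real tips are therefore about 14 mm *behind* the reported TCP, not 19 mm ahead of it. I'll trust the measurement, open, and go lower in careful steps while watching the force.

Request:
jog_arm:
  targets:
    - [4,[0,0,0],0]
    - [4,[0,0,0],0]
    - [4,[0,0,0],0]
    - [4,[0,0,0],0]
    - [4,[0,0.8,0],0]
    - [4,[0,1.6,0],0]
    - [4,[0,2.2,0],0]
    - [4,[0,2.4,0],0]
    - [4,[0,2.4,0],0]

```text
time_s: 6.2
ee_pos: [0.4462, 0.1597, -0.0023]
eef_rot: [-1.57, 0.0, 1.241]
force: [0.9, 0.3, 0.9]
grip_width: 0.0404
```

```bash
cat > tip.py <<'E'
from meas import *
from go import go
def tip():
    o=ctrl.get_obs(); c=cam('wrist'); P=cloud(c)
    T=R.from_euler('xyz',o['eef_rot']).as_matrix()
    q=(P-o['ee_pos'])@T   # tool coords
    m=(np.abs(q[...,0])<.06)&(np.abs(q[...,2])<.014)&(q[...,1]>-.075)&(P[...,2]>.02)
    for sgn in(-1,1):
        k=q[m&(sgn*q[...,0]>0)]
        if len(k): print('side',sgn,'tip y pct (mm, tool)',(np.sort(k[:,1])[-12:]*1000).round(1),'x',np.percentile(k[:,0]*1000,[2,50,98]).round(1))
    return c
E
python3 -c "
from tip import *
go([.4455,.159,-.012],1.241)
tip()"
```

```text
shift cm [-0.09  0.97  0.04] turn -0.0 | pos [ 0.4462  0.1597 -0.0023] rpy [-1.57   0.     1.241] F [0.94 0.31 0.89] w 0.0404 t 6.2
side -1 tip y pct (mm, tool) [-23.  -22.8 -22.8 -22.6 -22.6 -22.5 -22.5 -22.5 -22.4 -22.4 -22.4 -22.3] x [-30.6 -22.3 -18.7]
side 1 tip y pct (mm, tool) [-23.  -22.9 -22.9 -22.9 -22.8 -22.5 -22.4 -22.4 -22.4 -22.3 -22.3 -22.3] x [21.1 24.6 32.7]
```

Request:
jog_arm:
  targets:
    - [4,[0,0.4,0],0]
    - [4,[0,0.8,0],0]
    - [4,[0,0.95,0],0]
    - [4,[0,0.95,0],0]
    - [4,[0,0.95,0],0]

```text
time_s: 6.75
ee_pos: [0.4464, 0.1597, -0.0113]
eef_rot: [-1.571, 0.0, 1.241]
force: [-0.3, -0.6, -0.8]
grip_width: 0.04
```

```bash
sed -i 's/P\[...,2\]>.02)/P[...,2]>zmin)/; s/def tip():/def tip(zmin=.02):/' tip.py; python3 -c "
from tip import *
go([.4455,.159,-.012],1.241)
tip(.0025)"
```

```text
shift cm [-0.1   0.07  0.06] turn -0.0 | pos [ 0.4464  0.1597 -0.0113] rpy [-1.571  0.     1.241] F [-0.28 -0.6  -0.77] w 0.04 t 6.75
side -1 tip y pct (mm, tool) [-15.1 -15.  -15.  -15.  -14.9 -14.8 -14.7 -14.7 -14.5 -14.4 -14.3 -13.9] x [-30.4 -19.6  -0.3]
side 1 tip y pct (mm, tool) [-15.7 -15.7 -15.2 -15.1 -14.9 -14.9 -14.9 -14.7 -14.7 -14.6 -14.5 -14. ] x [ 0.6 21.7 32.5]
```

Request:
jog_arm:
  targets:
    - [0.5,[0,0,0],0]
    - [0.5,[0,0,0],0]
    - [0.5,[0,0,0],0]
    - [0.5,[0,0,0],0]
    - [0.5,[0,0,0],0]
    - [0.5,[0,0,0],0]
    - [0.5,[0,0,0],0]
  grip_force: 40

```text
time_s: 7.5
ee_pos: [0.4464, 0.1597, -0.0113]
eef_rot: [-1.571, -0.0, 1.241]
force: [-0.6, -0.5, 0.9]
grip_width: 0.0152
```

Request:
jog_arm:
  targets:
    - [0.5,[0,-2,0],0]
    - [0.5,[0,-6,0],0]
    - [0.5,[0,-10,0],0]
    - [0.5,[0,-14,0],0]
    - [0.5,[0,-16,0],0]
    - [0.5,[0,-16,0],0]

```text
time_s: 8.1
ee_pos: [0.4475, 0.1601, 0.1513]
eef_rot: [-1.575, -0.003, 1.241]
force: [-0.6, -0.2, -1.1]
grip_width: 0.0153
```

```bash
python3 -c "
from tip import *
c=cam('wrist');P=cloud(c); o=ctrl.get_obs()
T=R.from_euler('xyz',o['eef_rot']).as_matrix(); q=(P-o['ee_pos'])@T
hsv=cv2.cvtColor(c['img'],cv2.COLOR_RGB2HSV); m=cv2.inRange(hsv,(5,20,100),(30,200,255))>0
m=m&(abs(q[...,0])<.025)&(q[...,2]>.008)&(q[...,2]<.08)&(q[...,1]>-.04)
k=q[m]; print(len(k)); A=np.c_[k[:,2],np.ones(len(k))]; print('y=a z+b top face',np.linalg.lstsq(A,k[:,1],rcond=None)[0])
z=o['ee_pos'][2]+.0113+.008
for s in spat(c,z): 
  if s[4] is not None: print(s, 'eye tool', (s[4]-o['ee_pos'])@T)
e=np.array([.503,-.112])
for yaw in (1.24,.9,.5,.0):
    d=np.array([np.sin(yaw),-np.cos(yaw)]); print(yaw); go(np.r_[e+.045*d,.155],yaw)
"
```

```text
3031
y=a z+b top face [ 0.26838813 -0.02476034]
(array([319., 322.]), array([503. , 167.1]), 5.7, 42.7, array([0.4855, 0.171 , 0.1685])) eye tool [ 0.0231448  -0.01919037 -0.03307131]
(array([469., 288.]), array([512. , 267.7]), 29.4, 17.2, array([0.4999, 0.2657, 0.1685])) eye tool [ 0.11740446 -0.01911527 -0.01602543]
(array([282., 225.]), array([434.9, 165.6]), 36.3, 100.1, array([0.4038, 0.1763, 0.1685])) eye tool [ 0.00169972 -0.01934663  0.04594175]
1.24
shift cm [-23.9   -0.57 -18.63] turn 0.001 | pos [0.4468 0.1598 0.1492] rpy [-1.572e+00 -1.000e-03  1.241e+00] F [-0.16  0.34 -0.72] w 0.0152 t 8.15
0.9
shift cm [-25.4   -0.57 -18.37] turn 0.341 | pos [0.4468 0.1598 0.1492] rpy [-1.572e+00 -1.000e-03  1.241e+00] F [-0.16  0.34 -0.72] w 0.0152 t 8.15
0.5
shift cm [-26.93  -0.58 -17.45] turn 0.741 | pos [0.4468 0.1598 0.1492] rpy [-1.572e+00 -1.000e-03  1.241e+00] F [-0.16  0.34 -0.72] w 0.0152 t 8.15
0.0
shift cm [-28.15  -0.58 -15.58] turn 1.241 | pos [0.4468 0.1598 0.1492] rpy [-1.572e+00 -1.000e-03  1.241e+00] F [-0.16  0.34 -0.72] w 0.0152 t 8.15
```

Request:
jog_arm:
  targets:
    - [0.5,[-23.9,0,-18.6],0]
    - [0.5,[-23.9,0,-18.6],0]
    - [0.5,[-23.9,0,-18.6],0]
    - [0.5,[-23.9,0,-18.6],0]
    - [0.5,[-23.9,0,-18.6],0]
    - [0.5,[-23.9,0,-18.6],0]
    - [0.5,[-23.9,0,-18.6],0]
    - [0.5,[-23.9,0,-18.6],0]
    - [0.5,[-23.9,0,-18.6],0]
    - [0.5,[-23.9,0,-18.6],0]

```text
time_s: 9.15
ee_pos: [0.5447, -0.1253, 0.1483]
eef_rot: [-1.57, -0.0, 1.243]
force: [-0.3, -0.2, -1.1]
grip_width: 0.0154
```

```bash
python3 -c "
from tip import *
c=cam('wrist');P=cloud(c); o=ctrl.get_obs(); save('w4.png',c['img'])
T=R.from_euler('xyz',o['eef_rot']).as_matrix(); q=(P-o['ee_pos'])@T
z=o['ee_pos'][2]+.0113+.008
for s in spat(c,z): 
  if s[4] is not None: print(s, 'eye tool', (s[4]-o['ee_pos'])@T)
hsv=cv2.cvtColor(c['img'],cv2.COLOR_RGB2HSV); m=cv2.inRange(hsv,(8,40,120),(28,170,255))>0
for a,b in((.0,.02),(.02,.035),(.035,.05),(.05,.065)):
    k=q[m&(abs(q[...,0])<.02)&(q[...,2]>a)&(q[...,2]<b)]; print(a,len(k),np.median(k[:,1]) if len(k) else '')
go(o['ee_pos'])
"
```

```text
(array([282., 225.]), array([ 531. , -119.6]), 35.3, 98.0, array([ 0.5006, -0.1091,  0.1678])) eye tool [ 0.00118138 -0.01926084  0.04712732]
0.0 824 -0.01945893453444853
0.02 937 -0.01962579480927022
0.035 866 -0.019339738421447254
0.05 870 -0.019370623271094352
shift cm [0. 0. 0.] turn 0 | pos [ 0.5448 -0.1254  0.1485] rpy [-1.571 -0.     1.243] F [ 0.45  0.32 -0.27] w 0.0155 t 9.2
```

View pics/w4.png

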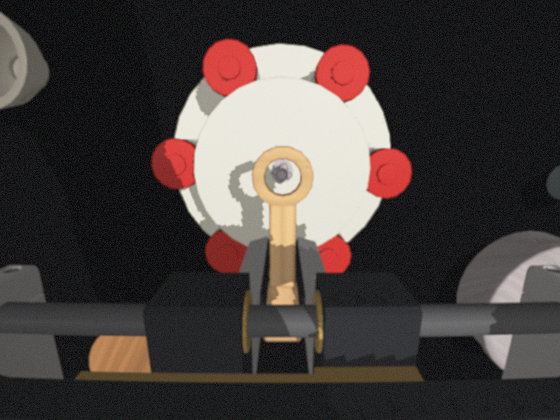

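The wrist view shows the eye ring at (282,177) above the disc, with the post showing inside the hole at about (281,172). The spatula is level. Now I'll measure the post axis against the eye.

```bash
cat > post.py <<'E'
from tip import *
from scipy.optimize import least_squares
def post(c):
    P=cloud(c); im=c['img'].astype(int)
    m=((np.abs(P[...,2]-.1)<.007)&(im.max(2)-im.min(2)<40)&(im.max(2)>90)&(np.hypot(P[...,0]-.503,P[...,1]+.112)<.085)).astype(np.uint8)
    m=cv2.morphologyEx(m,cv2.MORPH_OPEN,np.ones((3,3),np.uint8))
    k=max(cv2.findContours(m,cv2.RETR_EXTERNAL,cv2.CHAIN_APPROX_NONE)[0],key=cv2.contourArea).reshape(-1,2)
    W=onz(c,k,.1)[:,:2]; r=np.hypot(*(W-[.503,-.112]).T); W=W[r>.063]
    f=least_squares(lambda p:np.hypot(W[:,0]-p[0],W[:,1]-p[1])-p[2],[.503,-.112,.07],loss='soft_l1',f_scale=.001)
    print('disc fit',f.x.round(4),len(W),'rms',np.sqrt(np.mean(f.fun**2)).round(4))
    near=np.hypot(P[...,0]-f.x[0],P[...,1]-f.x[1])<.012
    t=P[near&(P[...,2]>.121)&(P[...,2]<.132)]; print('post top pts',len(t),t.mean(0).round(4) if len(t) else '')
    return f.x
E
python3 -c "
from post import *
c=cam('wrist'); post(c)
print('proj post top per fit',proj(c,[[.503,-.112,.127],[.503,-.112,.1]]))
for n in ('top','scene'): print(n); post(cam(n))
"
```

```text
disc fit [ 0.5039 -0.111   0.0687] 449 rms 0.0009
post top pts 109 [ 0.5035 -0.1106  0.1241]
proj post top per fit [[279.56191008 173.12888647]
 [279.85199182 169.12093835]]
top
disc fit [ 0.5036 -0.1114  0.067 ] 46 rms 0.0011
post top pts 0 
scene
disc fit [ 0.5048 -0.1126  0.0682] 83 rms 0.0018
post top pts 7 [ 0.5051 -0.1136  0.1236]
```

Request:
jog_arm:
  targets:
    - [0.5,[-0.07,1,-0.35],0]
    - [0.5,[-0.07,2,-0.35],0]
    - [0.5,[-0.07,2.5,-0.35],0]
    - [0.5,[-0.07,2.5,-0.35],0]
    - [0.5,[-0.07,2.5,-0.35],0]
    - [0.5,[-0.07,2.5,-0.35],0]

```text
time_s: 9.95
ee_pos: [0.5482, -0.1285, 0.1239]
eef_rot: [-1.571, -0.0, 1.241]
force: [-0.5, -0.2, -0.5]
grip_width: 0.0156
```

```bash
cat > fit.py <<'E'
from post import *
c=cam('wrist'); o=ctrl.get_obs(); go(o['ee_pos'])
p=post(c); T=R.from_euler('xyz',o['eef_rot']).as_matrix(); z=o['ee_pos'][2]+.0195
for s in spat(c,z):
  if s[4] is not None and np.hypot(*(s[4][:2]-p[:2]))<.03:
    e=s[4]; d=np.r_[p[:2]-e[:2],0]; print('eye',e,'need tool shift cm',(d@T*100).round(2),'height of underside',z-.008)
E
python3 fit.py
```

```text
shift cm [0. 0. 0.] turn 0 | pos [ 0.5482 -0.1285  0.124 ] rpy [-1.571 -0.     1.241] F [-0.14  0.41 -0.58] w 0.0156 t 10.0
disc fit [ 0.504  -0.1111  0.0687] 514 rms 0.0007
post top pts 134 [ 0.5036 -0.1109  0.1241]
eye [ 0.5042 -0.112   0.1435] need tool shift cm [ 0.08 -0.    0.05] height of underside 0.13551324251494942
```

Request:
jog_arm:
  targets:
    - [0.5,[0.06,0,0.03],0]
    - [0.5,[0.06,0.6,0.03],0]
    - [0.5,[0.06,1.2,0.03],0]
    - [0.5,[0.06,1.8,0.03],0]
    - [0.5,[0.06,2.4,0.03],0]
    - [0.5,[0.06,2.9,0.03],0]
    - [0.5,[0.06,3.2,0.03],0]
    - [0.5,[0.06,3.35,0.03],0]
    - [0.5,[0.06,3.35,0.03],0]
    - [0.5,[0.06,3.35,0.03],0]

```text
time_s: 11.0
ee_pos: [0.5481, -0.1278, 0.0904]
eef_rot: [-1.571, -0.0, 1.241]
force: [-0.2, -0.8, -0.0]
grip_width: 0.0153
```

```bash
python3 fit.py
```

```text
shift cm [0. 0. 0.] turn 0 | pos [ 0.5481 -0.1278  0.0904] rpy [-1.571  0.     1.241] F [-0.39 -0.15 -0.58] w 0.0155 t 11.05
disc fit [ 0.504  -0.111   0.0688] 593 rms 0.0007
post top pts 194 [ 0.5033 -0.1106  0.1241]
eye [ 0.5041 -0.1117  0.1099] need tool shift cm [ 0.07 -0.    0.03] height of underside 0.10190202759281072
```

Underside is 2 mm above the disc, and the eye is centred to within 1 mm. I'll lower a touch more, open, and rise straight up.

Request:
jog_arm:
  targets:
    - [0.5,[0,0.15,0],0]
    - [0.5,[0,0.15,0],0]
    - [4,[0,0.15,0],0]
    - [4,[0,0.15,0],0]
    - [4,[0,0.15,0],0]
    - [4,[0,0.15,0],0]
    - [4,[0,0.15,0],0]
    - [4,[0,-0.5,0],0]
    - [4,[0,-2,0],0]
    - [4,[0,-4,0],0]

```text
time_s: 12.05
ee_pos: [0.5476, -0.1277, 0.1304]
eef_rot: [-1.569, 0.0, 1.241]
force: [0.4, -0.6, 1.3]
grip_width: 0.04
```

Request:
jog_arm:
  targets:
    - [4,[0,-4,0],0]
    - [4,[0,-6,0],0]
    - [4,[0,-6,0],0]

```text
time_s: 12.35
ee_pos: [0.5491, -0.1281, 0.1937]
eef_rot: [-1.576, -0.0, 1.241]
force: [0.1, -0.0, -0.4]
grip_width: 0.0399
```

```bash
python3 -c "
from post import *
c=cam('wrist'); o=ctrl.get_obs(); save('w5.png',c['img'])
P=cloud(c); p=post(c)
for s in spat(c,.108):
  if s[4] is not None: print(s)
hsv=cv2.cvtColor(c['img'],cv2.COLOR_RGB2HSV); m=cv2.inRange(hsv,(8,40,120),(28,170,255))>0
d=np.hypot(P[...,0]-p[0],P[...,1]-p[1])
for a,b in((.01,.02),(.03,.06),(.06,.11)):
    k=P[m&(d>a)&(d<b)&(P[...,2]>.09)&(P[...,2]<.13)]; print(a,len(k),np.median(k[:,2]) if len(k) else '')
# cap: coarse, at several views
t=cam('top')
go([.619,.333,.2],1.2)
"
```

```text
disc fit [ 0.5039 -0.111   0.0686] 429 rms 0.0008
post top pts 69 [ 0.5036 -0.1104  0.1242]
(array([282., 207.]), array([ 547.4, -126. ]), 34.8, 124.7, array([ 0.5041, -0.1116,  0.108 ]))
0.01 873 0.10825523003264415
0.03 549 0.10836514998311897
0.06 1489 0.10833729022161231
shift cm [45.89 -1.    8.19] turn 0.041 | pos [ 0.5479 -0.1277  0.19  ] rpy [-1.571  0.     1.241] F [-0.54  0.48 -0.63] w 0.0401 t 12.45
```

View pics/w5.png

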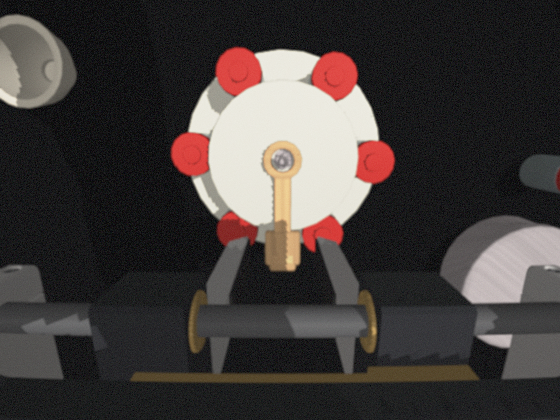

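The picture shows the eye ring seated around the post at (282,160). The spatula lies flat (top at 0.108 m) within 1 mm of the axis. Next is the cap.

Request:
jog_arm:
  targets:
    - [4,[45.9,0,8.2],0]
    - [4,[45.9,0,8.2],0]
    - [4,[45.9,0,8.2],0]
    - [4,[45.9,0,8.2],0]
    - [4,[45.9,0,8.2],0]
    - [4,[45.9,0,8.2],0]
    - [4,[45.9,0,8.2],0]
    - [4,[45.9,0,8.2],0]
    - [4,[45.9,0,8.2],0]
    - [4,[45.9,0,8.2],0]

```text
time_s: 13.45
ee_pos: [0.6179, 0.3372, 0.1874]
eef_rot: [-1.568, 0.002, 1.244]
force: [-0.7, -0.1, 0.1]
grip_width: 0.0401
```

Request:
jog_arm:
  targets:
    - [4,[0,2,0],0]
    - [4,[0,4,0],0]
    - [4,[0,4,0],0]
    - [4,[0,4,0],0]

```text
time_s: 13.85
ee_pos: [0.6189, 0.3328, 0.1495]
eef_rot: [-1.57, 0.001, 1.241]
force: [-0.2, -0.4, 0.4]
grip_width: 0.0398
```

```bash
python3 -c "
from post import *
c=cam('wrist'); o=ctrl.get_obs(); save('w6.png',c['img'])
P=cloud(c); d=np.hypot(P[...,0]-.619,P[...,1]-.333)
for lo,hi in((.015,.025),(.036,.05)):
    m=(d<.03)&(P[...,2]>lo)&(P[...,2]<hi); k=P[m]; print(lo,len(k),k.mean(0).round(4) if len(k) else '',np.ptp(k[:,:2],axis=0) if len(k) else '',cv2.minEnclosingCircle((k[:,:2]*1000).astype(np.float32)) if len(k) else '')
go([.619,.333,.2],1.241)
"
```

```text
0.015 271 [0.6143 0.3387 0.0203] [0.03099778 0.03134977] ((619.515380859375, 337.0521545410156), 15.821075439453125)
0.036 362 [0.6188 0.3371 0.042 ] [0.02174982 0.02112216] ((619.4944458007812, 337.0548095703125), 10.910258293151855)
shift cm [-0.   -4.94  0.02] turn -0.0 | pos [0.6192 0.333  0.1506] rpy [-1.571 -0.     1.241] F [1.23 1.28 0.58] w 0.0398 t 13.9
```

View pics/w6.png

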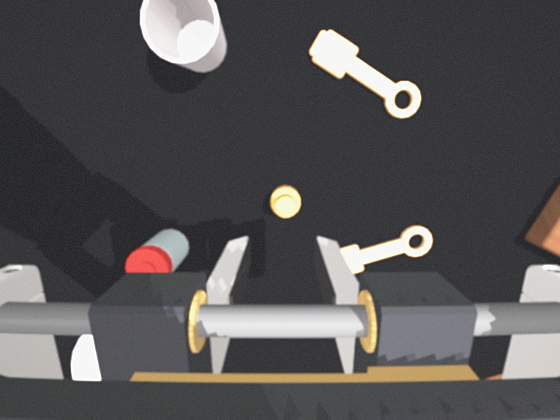

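The cap sits at (285,201) in the wrist view, at world (0.6195, 0.337). Its shoulder (0.020) and knob top (0.042) heights match the given sizes.

Request:
jog_arm:
  targets:
    - [4,[0.39,0,0.1],0]
    - [4,[0.39,4,0.1],0]
    - [4,[0.39,8,0.1],0]
    - [4,[0.39,11.5,0.1],0]
    - [4,[0.39,13.2,0.1],0]
    - [4,[0.39,13.8,0.1],0]
    - [4,[0.39,14.1,0.1],0]
    - [4,[0.39,14.2,0.1],0]
    - [4,[0.39,14.2,0.1],0]
    - [4,[0.39,14.2,0.1],0]

```text
time_s: 14.9
ee_pos: [0.6198, 0.3373, 0.0093]
eef_rot: [-1.572, -0.001, 1.241]
force: [-0.4, -0.7, -0.7]
grip_width: 0.0405
```

```bash
python3 -c "
from post import *
c=cam('wrist'); o=ctrl.get_obs();go(o['ee_pos'])
P=cloud(c);T=R.from_euler('xyz',o['eef_rot']).as_matrix(); q=(P-o['ee_pos'])@T
m=(abs(q[...,2])<.013)&(abs(q[...,0])>.0165)&(abs(q[...,0])<.04)&(P[...,2]>.006)&(P[...,2]<.08)
for s in(-1,1): print(s,np.sort(P[m&(s*q[...,0]>0)][:,2])[:8].round(4))
"
```

```text
shift cm [0. 0. 0.] turn 0 | pos [0.6197 0.3373 0.0092] rpy [-1.572e+00 -1.000e-03  1.241e+00] F [-0.08 -0.22  0.48] w 0.04 t 14.95
-1 [0.0229 0.0231 0.0231 0.0239 0.0239 0.0239 0.024  0.0242]
1 [0.0223 0.0231 0.0233 0.0238 0.0238 0.0238 0.0239 0.0239]
```

Request:
jog_arm:
  targets:
    - [4,[0,0.15,0],0]
    - [4,[0,0.15,0],0]
    - [4,[0,0.15,0],0]
    - [1,[0,0.15,0],0]
    - [1,[0,0.15,0],0]
    - [1,[0,0.15,0],0]
    - [1,[0,0.15,0],0]
    - [1,[0,0.15,0],0]
    - [1,[0,0.15,0],0]
    - [1,[0,0.15,0],0]
  grip_force: 45

```text
time_s: 15.95
ee_pos: [0.6199, 0.3372, 0.0078]
eef_rot: [-1.572, -0.001, 1.241]
force: [-1.5, -0.7, 7.4]
grip_width: 0.0212
```

Request:
jog_arm:
  targets:
    - [1,[0,-2,0],0]
    - [1,[0,-6,0],0]
    - [1,[0,-10,0],0]
    - [1,[0,-14,0],0]
    - [1,[0,-17,0],0]
    - [1,[0,-17,0],0]
    - [1,[0,-17,0],0]

```text
time_s: 16.65
ee_pos: [0.6193, 0.3371, 0.1765]
eef_rot: [-1.571, -0.0, 1.241]
force: [-0.1, 0.4, -1.5]
grip_width: 0.021
```

```bash
cat > capm.py <<'E'
from post import *
c=cam('wrist'); o=ctrl.get_obs()
P=cloud(c);T=R.from_euler('xyz',o['eef_rot']).as_matrix(); q=(P-o['ee_pos'])@T
im=c['img'].astype(int); brass=(im[...,0]-im[...,2]>25)
m=(abs(q[...,2])<.03)&(abs(q[...,0])<.025)&(q[...,1]>-.05)&(q[...,1]<.02)&brass
k=q[m]; print('brass pts',len(k),'y range',np.percentile(k[:,1],[1,99]).round(4))
f=k[(k[:,1]>-.03)]
for lo,hi in((-.04,-.03),(-.0305,-.0155),(-.0145,.004)):
    w=k[(k[:,1]>lo)&(k[:,1]<hi)]
    if len(w)>5: print((lo,hi),len(w),'x',np.percentile(w[:,0],[2,50,98]).round(4),'zmax',np.percentile(w[:,2],98).round(4))
save('w7.png',c['img'])
go([.5037,-.111,.16]); go([.5037,-.111,.16],.9)
E
python3 capm.py
```

```text
brass pts 2207 y range [-0.0402  0.0032]
(-0.04, -0.03) 1186 x [-0.0089  0.0012  0.0118] zmax 0.0102
(-0.0305, -0.0155) 311 x [-0.0095  0.0012  0.0121] zmax 0.0107
(-0.0145, 0.004) 644 x [-0.0114  0.0015  0.0139] zmax 0.0157
shift cm [-46.11   1.58  -3.6 ] turn 0 | pos [0.619  0.3369 0.1753] rpy [-1.570e+00  1.000e-03  1.241e+00] F [-1.02  0.41 -2.2 ] w 0.0214 t 16.7
shift cm [-46.11   1.58  -3.6 ] turn 0.341 | pos [0.619  0.3369 0.1753] rpy [-1.570e+00  1.000e-03  1.241e+00] F [-1.02  0.41 -2.2 ] w 0.0214 t 16.7
```

Request:
jog_arm:
  targets:
    - [1,[-46.2,0,-3.6],0]
    - [1,[-46.2,0,-3.6],0]
    - [1,[-46.2,0,-3.6],0]
    - [1,[-46.2,0,-3.6],0]
    - [1,[-46.2,0,-3.6],0]
    - [1,[-46.2,0,-3.6],0]
    - [1,[-46.2,0,-3.6],0]
    - [1,[-46.2,0,-3.6],0]
    - [1,[-46.2,0,-3.6],0]
    - [1,[-46.2,0,-3.6],0]

```text
time_s: 17.7
ee_pos: [0.502, -0.1151, 0.1752]
eef_rot: [-1.568, 0.001, 1.238]
force: [0.7, -0.2, -1.2]
grip_width: 0.0211
```

Request:
jog_arm:
  targets:
    - [1,[0,1.5,0],0]
    - [1,[0,3,0],0]
    - [1,[0,3,0],0]
    - [1,[0,3,0],0]

```text
time_s: 18.1
ee_pos: [0.5036, -0.1112, 0.1462]
eef_rot: [-1.569, 0.0, 1.241]
force: [0.8, 0.0, 0.3]
grip_width: 0.0209
```

```bash
cat >> capm.py <<'E'
p=post(c); w=k[(k[:,1]>-.012)&(k[:,1]<.004)]
t=k[(k[:,1]<-.031)]; a=(np.percentile(t[:,0],2)+np.percentile(t[:,0],98))/2; b=(np.percentile(t[:,2],2)+np.percentile(t[:,2],98))/2
print('knob top centre tool',a.round(4),b.round(4)); W=o['ee_pos']+T@np.array([a,0,b]); print('cap world',W.round(4),'need shift cm',((np.r_[p[:2],0]-np.r_[W[:2],0])@T*100).round(2))
for s in spat(c,.108):
  if s[4] is not None: print(s)
E
python3 capm.py
```

```text
brass pts 2133 y range [-0.0356  0.0045]
(-0.04, -0.03) 1134 x [-0.0091  0.0009  0.0109] zmax 0.0106
(-0.0305, -0.0155) 299 x [-0.0093  0.0004  0.0112] zmax 0.0111
(-0.0145, 0.004) 666 x [-0.0115  0.0009  0.0134] zmax 0.0161
shift cm [ 0.02 -1.32  0.03] turn 0 | pos [ 0.5039 -0.1113  0.1468] rpy [-1.57  -0.     1.241] F [0.03 0.61 0.26] w 0.0207 t 18.15
shift cm [ 0.02 -1.32  0.03] turn 0.341 | pos [ 0.5039 -0.1113  0.1468] rpy [-1.57  -0.     1.241] F [0.03 0.61 0.26] w 0.0207 t 18.15
disc fit [ 0.5037 -0.111   0.0685] 370 rms 0.0009
post top pts 0 
knob top centre tool 0.0009 0.0008
cap world [ 0.5034 -0.1102  0.1468] need shift cm [-0.07 -0.   -0.06]
(array([281., 224.]), array([ 501.8, -110.1]), 37.3, 30.3, array([ 0.5093, -0.099 ,  0.108 ]))
```

View pics/w7.png

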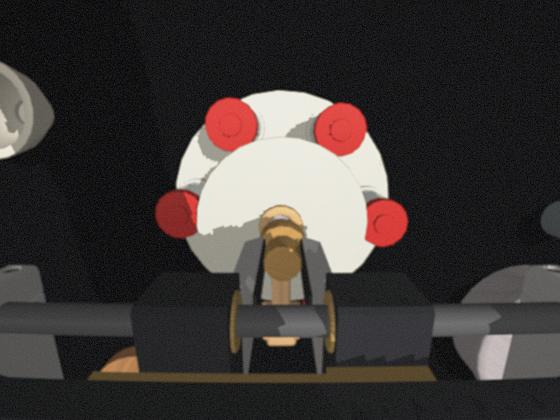

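The cap is upright in the fingers at (281,250) and sits over the post, with the eye ring just behind it. I'll shift it under 1 mm and lower it to the catches.

Request:
jog_arm:
  targets:
    - [1,[-0.06,0,-0.03],0]
    - [1,[-0.06,0.5,-0.03],0]
    - [1,[-0.06,1,-0.03],0]
    - [1,[-0.06,1.4,-0.03],0]
    - [1,[-0.06,1.7,-0.03],0]
    - [1,[-0.06,1.9,-0.03],0]
    - [1,[-0.06,1.9,-0.03],0]
    - [1,[-0.06,1.9,-0.03],0]

```text
time_s: 18.95
ee_pos: [0.504, -0.1124, 0.1278]
eef_rot: [-1.571, 0.0, 1.241]
force: [0.2, 0.5, -0.4]
grip_width: 0.0212
```

Request:
jog_arm:
  targets:
    - [1,[0,0.15,0],0]
    - [1,[0,0.3,0],0]
    - [1,[0,0.4,0],0]
    - [1,[0,0.4,0],0]

```text
time_s: 19.35
ee_pos: [0.5043, -0.1122, 0.1243]
eef_rot: [-1.572, -0.0, 1.241]
force: [-0.9, 1.5, 5.9]
grip_width: 0.021
```

Request:
jog_arm:
  targets:
    - [1,[0,0.1,0],0]
    - [1,[0,0.2,0],0]
    - [1,[0,0.3,0],0]
    - [1,[0,0.4,0],0]
    - [1,[0,0.5,0],0]
    - [1,[0,0.5,0],0]

```text
time_s: 19.95
ee_pos: [0.5039, -0.1124, 0.1187]
eef_rot: [-1.571, 0.0, 1.241]
force: [-1.7, -0.1, 2.3]
grip_width: 0.021
```

The force peaked and then dropped, and the height matches home (underside ≈0.111). I'll press on firmly.

Request:
jog_arm:
  targets:
    - [1,[0,0.1,0],0]
    - [1,[0,0.2,0],0]
    - [1,[0,0.2,0],0]
    - [1,[0,0.2,0],0]

```text
time_s: 20.35
ee_pos: [0.5041, -0.1124, 0.1171]
eef_rot: [-1.572, 0.0, 1.241]
force: [-2.7, 1.0, 6.3]
grip_width: 0.0212
```

Request:
jog_arm:
  targets:
    - [1,[0,0.1,0],0]
    - [1,[0,0.2,0],0]
    - [1,[0,0.2,0],0]
    - [1,[0,0.2,0],0]
    - [1,[0,0.2,0],0]

```text
time_s: 20.85
ee_pos: [0.5044, -0.1125, 0.1166]
eef_rot: [-1.573, 0.0, 1.241]
force: [-8.6, 1.8, 22.0]
grip_width: 0.0209
```

```bash
python3 capm.py; python3 -c "
from post import *
go([.504,-.111,.118])
s=cam('scene'); u,v=proj(s,[.504,-.111,.12])[0].astype(int)
save('s8.png',cv2.resize(s['img'][v-50:v+50,u-50:u+50],(500,500),interpolation=cv2.INTER_CUBIC))
go([.504,-.111,.118])"
```

```text
brass pts 2513 y range [-0.0361  0.0132]
(-0.04, -0.03) 1147 x [-0.0091  0.0009  0.011 ] zmax 0.0105
(-0.0305, -0.0155) 304 x [-0.0093  0.0007  0.0113] zmax 0.011
(-0.0145, 0.004) 690 x [-0.0116  0.0009  0.014 ] zmax 0.016
shift cm [ 0.12 -4.34  0.1 ] turn 0 | pos [ 0.5043 -0.1125  0.1166] rpy [-1.573  0.     1.241] F [-8.19  1.91 22.94] w 0.0211 t 20.9
shift cm [ 0.12 -4.34  0.1 ] turn 0.341 | pos [ 0.5043 -0.1125  0.1166] rpy [-1.573  0.     1.241] F [-8.19  1.91 22.94] w 0.0211 t 20.9
disc fit [ 0.5038 -0.1111  0.0687] 380 rms 0.0008
post top pts 171 [ 0.4959 -0.1084  0.1294]
knob top centre tool 0.0009 0.0006
cap world [ 0.5041 -0.1115  0.1166] need shift cm [ 0.03 -0.    0.04]
shift cm [ 0.13 -0.14  0.08] turn 0 | pos [ 0.5043 -0.1125  0.1166] rpy [-1.573  0.     1.241] F [-8.19  1.91 22.94] w 0.0211 t 20.9
shift cm [ 0.13 -0.15  0.08] turn 0 | pos [ 0.5043 -0.1125  0.1165] rpy [-1.573  0.     1.241] F [-8.5   1.1  22.04] w 0.0208 t 20.95
```

View pics/s8.png

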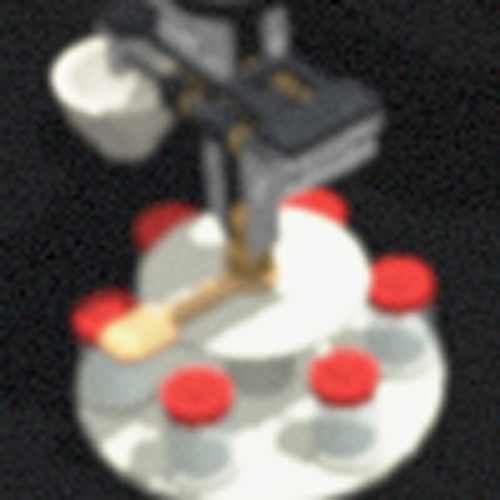

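The picture shows the cap down on the post at about (245,265), with the spatula flat on the disc. The tip is at its stop under 22 N, so I'll ease off slightly to a firm but moderate push, then hand in.

Request:
jog_arm:
  targets:
    - [1,[0,-0.06,0],0]
    - [1,[0,-0.06,0],0]
    - [1,[0,-0.06,0],0]
    - [1,[0,-0.06,0],0]

```text
time_s: 21.35
ee_pos: [0.5043, -0.1125, 0.1167]
eef_rot: [-1.572, 0.0, 1.241]
force: [-6.9, 1.7, 17.4]
grip_width: 0.021
```

```bash
python3 -c "
from go import *
go([.504,-.112,.118]); o=ctrl.get_obs()
assert o['force'][2]>9 and o['ee_pos'][2]<.118
print(ctrl.hand_in())"
```

```text
shift cm [ 0.04 -0.13  0.04] turn 0 | pos [ 0.5043 -0.1125  0.1167] rpy [-1.572  0.     1.241] F [-6.86  1.7  17.4 ] w 0.021 t 21.35
the job is handed in; nothing more can be done
None
```

The spatula hangs by its eye on the post and has been let go. The cap is snapped on over it, and I handed in at 21.4 s with the gripper still pressing it down. The hand-in gave no verdict.

**Last checks**
- **Spatula:** just after I let go, the wrist camera put the eye within 1 mm of the post axis. It lay flat, with its top at 0.108 m. I did not measure it again after the cap went on, but the last scene picture still shows it flat.
- **Cap:** the wrist camera puts its axis within about 1 mm of the disc centre.
- **Click:** the push rose to about 6 N in the readings, dropped to 2.3 N at the home height, then rose again.
- **Press:** at hand-in the push was 17 N down and the TCP height puts the cap's underside about 9 mm above the disc. By the given spring figures the sprung tip is at its stop, but I did not measure it directly. There was also a side force of about 7 N.
- **Bystanders:** I felt no contact with any of them, but I did not measure their positions again.

**What disagreed**
- **Fingertips:** they are really about 14 mm behind the reported TCP, not 19 mm ahead as described; two cameras and the contact heights agree. Because of this my first two grips closed above the spatula without moving it, and I then worked from the measured tip height.
- **Wrist camera:** it reads about 1 mm off along the jaw direction. I corrected for this by aligning the cap and post in the same view.

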